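Hold out the emergency lid release of a locked haematocrit centrifuge

TASK

The power has failed and the haematocrit centrifuge's lid is locked shut on its samples. With the screwdriver's blade in the pry slot, lever up the little cap over the emergency release and swing it right back, lay the screwdriver down on the bench, then pull the release handle straight up until the ring on its stem is level with the rim of the collar, not right out to its stop. Finish while still gripping the handle and holding it at that mark against its spring, so that a colleague can raise the lid; leave everything else on the bench where it is.

Things in the scene. Friction and masses are not known exactly. Their poses are not given: they have to be found in the camera images.
- centrifuge: White bench centrifuge, fixed, 360 deep (x) x 280 wide (y), 170 mm high to its flat deck; origin: centre of its underside; +x from its front (panel) to its back, z up. A round grey lid (200 mm across, 28 mm high) sits on the back of the deck; the release cap stands on the deck's front corner on the -y side. The deck's front edge is at x = -150 mm, below it the panel slopes out to -180 mm.
- cap_hinge (a point): Middle of the cap's hinge pin, at the far (+x) side of the cap, fixed to the centrifuge, 8 mm above the deck; the pin runs along the centrifuge's y. Axes as the centrifuge's. The hinge is stiff and stays where it is left.
- cap (a joint): Opening angle of the cap: 0 shut, grows as its front swings up and back about the pin; stop at 1.92 (past upright). White plastic hood, open below, 66 (x) x 50 (y) x 33 mm high, walls 3 mm; front wall 72 mm from the pin, rear wall 6 mm. About 1 N at its front edge lifts it. Shut, it covers the release handle; swung back, nothing stands beside the handle.
- cap_slot (a point): Centre of the pry slot's mouth in the outside of the cap's front wall (moves with the cap). The slot is open at the bottom: 26 mm wide (y) and 8 mm high from the deck up; this point is 4.5 mm above the deck. Shut, a blade goes in along +x of the centrifuge, and has 19 mm free behind the 3 mm wall before it comes under the release handle.
- release (a joint): Travel of the release handle: 0 fully down, grows as it is pulled straight up, in m; its stop is at 0.036. The ring on the stem is level with the collar's rim at 0.022. The spring pulls it down again with about 4 N at rest and 10 N at the mark (300 N/m).
- release_handle (a point): Centre of the handle's black crossbar, 32 long (along the centrifuge's x) x 14 wide (y) x 12 mm thick, on a steel stem 8 mm in diameter; moves with the handle. Fully down it is 22 mm above the deck, its underside 16 mm above the deck. 34 mm in front (-x) of the hinge pin.
- release_ring (a point): The dark ring round the stem that is the mark (moves with the handle); hidden in the deck, 22 mm below the collar's rim, while the handle is down.
- collar_rim (a point): Centre of the upper rim of the steel collar (22 mm in diameter, 6 mm high) on the deck round the stem; fixed to the centrifuge.
- screwdriver: Slotted screwdriver lying on the bench, 201 mm long, about 90 g; origin on its underside near the balance point, x to the blade's tip. Flat-sided black handle 24 wide (y) x 22 mm high from x = -75 to 15 mm; steel shaft 6 mm thick from x = 26 to 104 mm; flat blade 8 wide (y), 2.2 mm thick, up to x = 126 mm.
- screwdriver_grip (a point): Centre of the screwdriver's handle section over the origin, 11 mm above the underside.
- screwdriver_tip (a point): End of the screwdriver's blade, on its axis, 126 mm in front of screwdriver_grip.
- marker_pen: White marker pen with a black end, 128 x 14 x 13 mm, lying near the screwdriver or the centrifuge; leave alone.
- slide_box: Shut grey box for glass slides, 212 x 97 x 36 mm; leave alone.
- carton_small: White reagent carton, 58 x 58 x 85 mm; leave alone.
- cell_counter: Grey key counter for blood cells, 110 x 240 x 39 mm; leave alone.
- slide_tray: Flat aluminium tray with glass slides, 200 x 90 x 14 mm; leave alone.
Mind the look-alikes: they are no part of the job. There is more than one size of the screwdriver; the job needs the larger.

How it is judged:
On the way, in this order (a step that is already met when the one before it is completed fails the run):
1. the cap is levered up with the screwdriver, not the fingers (value of joint cap above 0.35 rad and contact force between screwdriver and cap above 0.05 N and contact force between the fingers and cap below 0.05 N), for 0.1 s.
2. the cap is swung back and the screwdriver lies on the bench, let go (value of joint cap above 1.3 rad and height (world z) of screwdriver_grip below 0.03 m and height (world z) of screwdriver_tip below 0.04 m and contact force between the fingers and screwdriver below 0.1 N and contact force between screwdriver and centrifuge below 0.1 N), for 0.2 s.
At the end, for the whole second after the job is handed in: The fingers hold the release handle still with the ring on its stem level with the collar's rim within 4 mm (travel 18 to 26 mm), the cap stands open by more than 1.3 rad, and the screwdriver lies at rest on the bench, let go and clear of the centrifuge (all of step 2 and value of joint release between 0.018 and 0.026 m and velocity of joint release between -0.005 and 0.005 m/s and contact force between the fingers and release above 3 N and linear speed of screwdriver below 0.02 m/s); the arm keeps its last pose, push and grip.
It fails at once if the shut cap is opened with the fingers (contact force between the fingers and cap above 1 N and value of joint cap between 0.03 and 0.3 rad).
It fails at once if the release is pulled right out to its stop (value of joint release above 0.034 m).
It fails at once if something else on the bench is pushed away by more than 30 mm (distance of any of carton_small, slide_box, cell_counter, marker_pen, slide_tray from where it was at the start of the episode above 0.03 m).
It also fails if it takes over 72 s, if anything falls off the work surface, if the arm or the gripper's body presses on something with over 40 N, if the wrist force passes 120 N, or if a joint passes its speed limit or range.

ROBOT

A 6-joint arm with a two-finger parallel gripper is mounted at the origin on the work surface. World frame = base frame: x ahead of the robot, y to its left, z up, the work surface at z = 0. Lengths are in m, angles in rad, forces in N, time in s.
With the tool pointing down it reaches from about 0.4 to 0.825 m from the base axis. Payload 7 kg.
Tool frame: the origin (TCP) lies between the finger pads; the fingertips stand 14 mm ahead of it and the grasp point (between the pads) lies 5 mm behind it (robot.tips_ahead is the distance from the TCP to the fingertips, in m); y points along the fingers, x is the direction in which the jaws open and shut, and the axes are right-handed (so a half turn about y gives the same grasp; the last joint's range is limited). The gripper opens to 85 mm and grips with 20 to 120 N. Pads are 22 mm wide; open, the fingers measure 114 mm over their backs; the gripper's body (76 mm by 85 mm) begins 54 mm behind the grasp point. The pads swing forward as they close: fully open they stand 13 mm farther back than shut.
Start: joints at [1.39, 0.359, 0.012, 0, -1.224, -0.288], TCP at [0.305, 0.602, 0.245] pointing down, gripper open.
Joint ranges: [-3.07, 3.07], [-1.43, 2.12], [-1.02, 1.25], [-3.03, 1.67], [-3.05, -0], [-3.03, 3.03]. Speed limits (rad/s): [2.39, 2.39, 3.01, 3.14, 3.14, 3.14].

INTERFACE

Orientations are given as a rotation vector (axis times angle).
In Python, from workcell import robot, optics, finish_job gives the robot as it stands.
- The arm moves only by the shell command python3 -m crank 'ROWS' [FORCE]. ROWS is JSON, a list of rows, each an object of numbers: "rx", "ry", "rz": the turn, a rotation vector about the world's x, y, z in degrees; "x", "y", "z": the shift along the world's x, y, z in mm; "jaw": the gripper's target within -1 to 1 (fully open at 1, half-way at 0, shut at -1). In form: [{"rx": .., "ry": .., "rz": .., "x": .., "y": .., "z": .., "jaw": ..}, ...]. A call has 1 to 12 rows; each row shifts and turns the commanded pose from where the row before left it; what a row does not reach is not made up. A row lasts 1/8 s, in which the tool goes at most 62.5 mm and 10.7 degrees, less where a joint would pass 70% of its speed; a pose out of reach is approached as far as the arm can. A call is refused whole if a number of a shift passes 62.5 or a number of a turn 10.7, either way. A call with a gripper value outside its range is refused whole. The fingers move at their own pace and stop on an object; FORCE is the grip in N (left out, the last holds). Time passes only in rows, so rows that do not move let the fingers close. It gives the time, the measured TCP pose, the force and the opening at its end, in the units of the state.
- robot.sense(): the state, without advancing time (a new reading comes with each control period).
- optics.snapshot(name): name is "scene" or "top" or "wrist"; returns (picture, depth): 480x640x3 uint8, red, green, blue; 480x640 float32, m along the optical axis (not along the pixel's ray), 0 where there is no reading.
- optics.camera_info(name): a dict with "camera_matrix" (3x3 intrinsics, pixels), "rvec" (rotation vector, rad) and "tvec" (3), from world to camera coordinates, as OpenCV has them. Camera axes: x right, y down, z forward; pixel columns grow to the right and rows downward; lengths in m; the calibration is good to about 2 mm. A picture is of the moment at which its call begins: read the wrist's pose just before it. camera_info takes no time and is no camera call; for the wrist camera it gives the pose at the moment of the call.
- finish_job(): hands the job in, once; it reports no verdict.
The state is a dict: "clock": time; "joints": joint angles; "dq": joint speeds; "tau": joint torques, N m; "tool_pos": TCP position; "orientation": TCP orientation; "ft_force": force on the tool from outside, world axes, zero at the start; "torque": the same for the moment, N m; "gripper_width": finger opening in m.
Only numpy, scipy, OpenCV 4.12 (cv2) and the standard library are available. Lean on these libraries where they do the work, as an engineer would, in place of code of your own. Each camera call takes 0.05 s, during which the arm holds its last target. There are 200 camera calls.

## Working session

There is one attempt and no reset: what is moved stays moved. The work goes in short steps, Python scripts to look and compute and a shell command to move; the robot and the scene stay as the last step left them, time stands still between calls to the robot, and variables do not carry over. Pictures are saved under pics/ and viewed, about 8 in all and at most 12, crops included, and the job is handed in when it is done.

```bash
ls; mkdir -p pics
cat > h.py <<'E'
import numpy as np, cv2
from workcell import robot, optics
def snap(n,f=None):
    p,d=optics.snapshot(n)
    if f: cv2.imwrite('pics/'+f,cv2.cvtColor(p,cv2.COLOR_RGB2BGR))
    return p,d
def cam(n):
    i=optics.camera_info(n);K=np.array(i['camera_matrix']);R=cv2.Rodrigues(np.array(i['rvec'],float))[0];t=np.array(i['tvec'],float).ravel()
    return K,R,t
def ray(n,u,v,z,c=None):
    K,R,t=c or cam(n);o=-R.T@t;d=R.T@np.linalg.inv(K)@[u,v,1];return o+d*(z-o[2])/d[2]
def cloud(n,d,c=None):
    K,R,t=c or cam(n);v,u=np.mgrid[:480,:640]
    P=np.stack([(u-K[0,2])/K[0,0]*d,(v-K[1,2])/K[1,1]*d,d],-1);return (P-t)@R
def proj(n,P,c=None):
    K,R,t=c or cam(n);q=K@(R@np.array(P)+t);return q[:2]/q[2]
E
python3 - <<'E'
from h import *
p1,d=snap('top','top.png');np.save('top.npy',d);p2,d2=snap('scene','scene.png');np.save('scene.npy',d2)
for n in('top','scene'):
    K,R,t=cam(n);print(n,K[0],-R.T@t,R[2])
print(robot.sense())
E
```

```text
pics
top [515.40578457   0.         321.26909922] [0.36658681 0.00477803 1.23483779] [ 0.100076   -0.01134713 -0.99491509]
scene [578.15332444   0.         309.24788545] [ 1.17097431 -0.61906617  0.98951144] [-0.53031387  0.51069092 -0.67672889]
{'clock': 0.1, 'joints': array([ 1.39010451e+00,  3.59347811e-01,  1.11823955e-02, -3.45562366e-04,
       -1.22413342e+00, -2.88107082e-01]), 'dq': array([-0.00144142, -0.00212343,  0.00325564,  0.00263024, -0.00107616,
        0.00036942]), 'tau': array([-1.06017411e-03, -5.84765053e+01,  2.94107491e+01,  6.95455223e+00,
       -3.19050574e-03,  3.75720447e-06]), 'tool_pos': array([0.30479594, 0.60180527, 0.24444354]), 'orientation': array([-0.95096336,  1.54513754, -1.54677206]), 'ft_force': array([-0.37454711, -0.30569067, -0.42432436]), 'torque': array([-0.01731554,  0.01628698, -0.00849215]), 'gripper_width': 0.08562580889789446}
```

View pics/top.png

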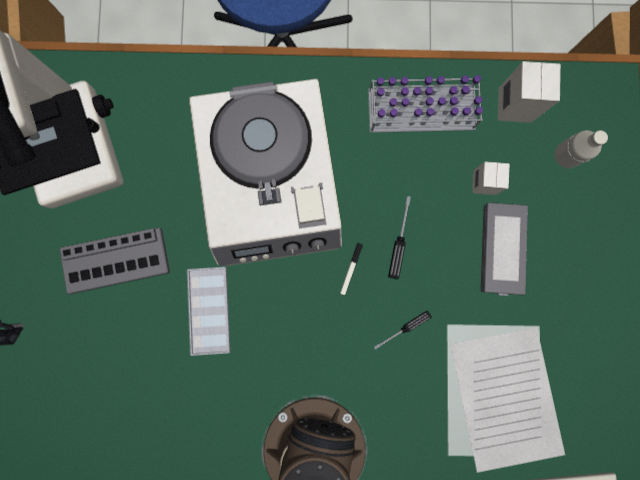

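View pics/scene.png

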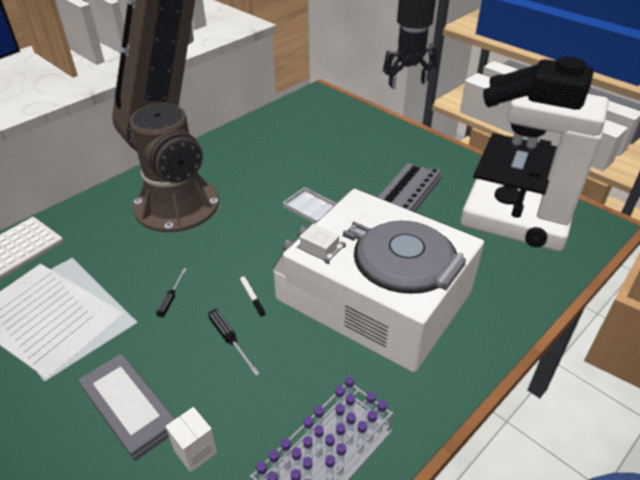

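The top view shows the centrifuge at (265,170) and its shut cap at (310,205). The big screwdriver has its handle at (397,258) and tip at (408,198). The pen is at (352,270) and the small screwdriver at (403,330). Next I'll measure them.

Run:
```python
from h import *
p=cv2.imread('pics/top.png');d=np.load('top.npy');c=cam('top');W=cloud('top',d,c)
# deck: points z .165-.178
z=W[...,2]
m=((z>.163)&(z<.178)).astype(np.uint8);m[:, :180]=0;m[:,350:]=0
m=cv2.morphologyEx(m,cv2.MORPH_OPEN,np.ones((3,3)))
pts=W[m>0]; print('deck z',np.median(pts[:,2]),len(pts))
r=cv2.minAreaRect((pts[:,:2]*1000).astype(np.float32));print('deck rect',r,cv2.boxPoints(r))
# cap top z ~ .203
m=np.zeros(z.shape,bool);m[180:228,288:332]=1
for lo,hi in((.19,.22),):
    q=W[m&(z>lo)&(z<hi)];print('cap',len(q),np.median(q[:,2]));print(cv2.minAreaRect((q[:,:2]*1000).astype(np.float32)))
# screwdriver: non-green within box
def dark(box,z0):
    x0,y0,x1,y1=box;s=p[y0:y1,x0:x1].astype(int);g=s[...,1]-s[...,2]
    mm=(g<20);vv,uu=np.nonzero(mm)
    return np.array([ray('top',u+x0,v+y0,z0,c)[:2] for u,v in zip(uu,vv)])*1000
q=dark((380,190,420,285),.011)
mu,ev=cv2.PCACompute(q.astype(np.float32),None);print('sd mean',mu,ev[0],len(q));s=(q-mu)@ev[0];print(s.min(),s.max());w=(q-mu)@ev[1]
for a in range(-110,130,10):
    k=(s>=a)&(s<a+10)
    if k.any():print(a,round(w[k].mean(),1),round(np.ptp(w[k]),1))
b=cv2.resize(p[170:270,270:370],(600,600),interpolation=cv2.INTER_CUBIC);cv2.imwrite('pics/capcrop.png',b)
```

```text
deck z 0.16990750446066238 11881
deck rect ((631.033935546875, 115.4793701171875), (334.6214294433594, 280.0624694824219), 9.740118980407715) [[442.44452   225.18655  ]
 [489.82538   -50.838905 ]
 [819.62335     5.7721863]
 [772.2425    281.79764  ]]
cap 813 0.20299172226686746
((538.352294921875, 18.49862289428711), (66.86865997314453, 49.838829040527344), 9.554522514343262)
sd mean [[ 468.68533 -193.97684]] [ 0.982667   -0.18537916] 560
-71.84053716600147 129.3056480696594
-80 0.1 19.1
-70 0.3 25.2
-60 0.0 24.7
-50 0.2 25.6
-40 -0.2 25.1
-30 -0.2 24.3
-20 -0.0 24.3
-10 -0.3 25.2
0 -0.1 25.2
10 -0.3 22.9
20 0.7 15.4
30 0.3 6.1
40 -0.0 6.5
50 -0.2 6.1
60 0.1 7.1
70 0.1 6.2
80 0.2 5.6
90 -0.1 6.1
100 -0.3 5.6
110 0.0 8.5
120 0.3 8.0
```

View pics/capcrop.png

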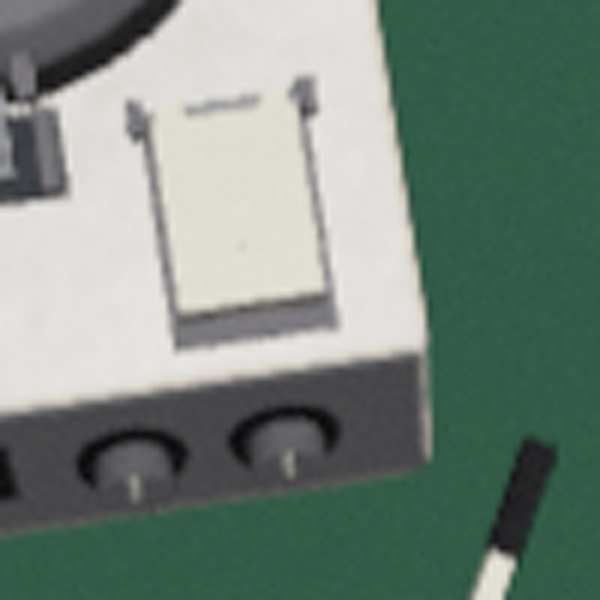

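Run:
```python
from h import *
s=robot.sense();R=cv2.Rodrigues(s['orientation'])[0];print(R.round(3))
a=np.array([.1854,.9827,0]);x=R[:,0]
print('yaw of jaw axis',np.degrees(np.arctan2(x[1],x[0])),'target',np.degrees(np.arctan2(a[1],a[0])))
print('shift',np.array([473.8,-195,17])-s['tool_pos']*1000, robot.tips_ahead)
```

```text
[[-0.452 -0.001  0.892]
 [-0.892 -0.001 -0.452]
 [ 0.002 -1.     0.   ]]
yaw of jaw axis -116.86694422170004 target 79.31593741623892
shift [ 169.00406181 -796.8052685  -227.4435414 ] 0.014
```

```bash
python3 -m crank '[{"x":11,"y":-50,"z":2,"rz":1.35},{"x":11,"y":-50,"z":2,"rz":1.35},{"x":11,"y":-50,"z":2,"rz":1.35},{"x":11,"y":-50,"z":2,"rz":1.35},{"x":11,"y":-50,"rz":1.35},{"x":11,"y":-50,"rz":1.35},{"x":11,"y":-50,"rz":1.35},{"x":11,"y":-50,"rz":1.35},{"x":11,"y":-50,"rz":1.35},{"x":11,"y":-50,"rz":1.35},{"x":11,"y":-50,"rz":1.35},{"x":11,"y":-50,"rz":1.35}]' 80
cat > st.py <<'E'
from h import *
import sys
s=robot.sense();R=cv2.Rodrigues(s['orientation'])[0]
T=[float(v) for v in sys.argv[1:4]]
print(round(s['clock'],2),'pos',(s['tool_pos']*1000).round(1),'q',s['joints'].round(2),'F',s['ft_force'].round(1),'w',round(s['gripper_width']*1000,1))
print('jaw yaw',np.degrees(np.arctan2(R[1,0],R[0,0])).round(2),'approach',R[:,1].round(3),'zt',R[:,2].round(3))
if T:print('shift',(np.array(T)-s['tool_pos']*1000).round(1))
E
python3 st.py 473.8 -195 17
```

```text
0.1 pos [304.8 601.8 244.4] q [ 1.39  0.36  0.01 -0.   -1.22 -0.29] F [-0.4 -0.3 -0.4] w 85.6
jaw yaw -116.87 approach [-0.001 -0.001 -1.   ] zt [ 0.892 -0.452  0.   ]
shift [ 169.  -796.8 -227.4]invalid input
```

```bash
python3 -m crank '[{"rx":0,"ry":0,"rz":1.35,"x":11,"y":-50,"z":2,"jaw":1},{"rx":0,"ry":0,"rz":1.35,"x":11,"y":-50,"z":2,"jaw":1},{"rx":0,"ry":0,"rz":1.35,"x":11,"y":-50,"z":2,"jaw":1},{"rx":0,"ry":0,"rz":1.35,"x":11,"y":-50,"z":2,"jaw":1},{"rx":0,"ry":0,"rz":1.35,"x":11,"y":-50,"z":0,"jaw":1},{"rx":0,"ry":0,"rz":1.35,"x":11,"y":-50,"z":0,"jaw":1},{"rx":0,"ry":0,"rz":1.35,"x":11,"y":-50,"z":0,"jaw":1},{"rx":0,"ry":0,"rz":1.35,"x":11,"y":-50,"z":0,"jaw":1},{"rx":0,"ry":0,"rz":1.35,"x":11,"y":-50,"z":0,"jaw":1},{"rx":0,"ry":0,"rz":1.35,"x":11,"y":-50,"z":0,"jaw":1},{"rx":0,"ry":0,"rz":1.35,"x":11,"y":-50,"z":0,"jaw":1},{"rx":0,"ry":0,"rz":1.35,"x":11,"y":-50,"z":0,"jaw":1}]' 80
python3 st.py 473.8 -195 17
```

```text
clock: 1.6
tool_pos: [0.4369, 0.0005, 0.2534]
orientation: [-1.116, 1.344, -1.344]
ft_force: [0.4, 0.5, 0.0]
gripper_width: 0.0854
1.6 pos [436.9   0.5 253.4] q [ 0.46 -0.05 -0.47 -0.   -1.16  0.93] F [0.4 0.5 0. ] w 85.4
jaw yaw -100.6 approach [ 0.  0. -1.] zt [ 0.983 -0.184  0.   ]
shift [  36.9 -195.5 -236.4]
```

```bash
python3 -m crank '[{"rx":0,"ry":0,"rz":-0.1,"x":9,"y":-50,"z":0,"jaw":1},{"rx":0,"ry":0,"rz":0,"x":9,"y":-50,"z":0,"jaw":1},{"rx":0,"ry":0,"rz":0,"x":9,"y":-50,"z":-20,"jaw":1},{"rx":0,"ry":0,"rz":0,"x":9.9,"y":-45.5,"z":-50,"jaw":1},{"rx":0,"ry":0,"rz":0,"x":0,"y":0,"z":-40,"jaw":1},{"rx":0,"ry":0,"rz":0,"x":0,"y":0,"z":0,"jaw":1}]' 80
python3 - <<'E'
from h import *
p,d=snap('wrist','w1.png')
c=cam('wrist')
print(-c[1].T@c[2],c[1][2])
for n,P in(('grip',[.4718,-.1946,.011]),('tip',[.4718+.126*.9827,-.1946-.126*.1854,.011]),('rear',[.4718-.075*.9827,-.1946+.075*.1854,.011])):print(n,proj('wrist',P,c))
E
python3 st.py 473.8 -195 17
```

```text
clock: 2.35
tool_pos: [0.4705, -0.1898, 0.1447]
orientation: [-1.119, 1.353, -1.344]
ft_force: [-0.1, 0.3, -0.0]
gripper_width: 0.0854
[ 0.53924298 -0.2036616   0.27474922] [-0.26277737  0.04904081 -0.96360939]
grip [327.55325934 232.26639504]
tip [327.81531109  47.26415162]
rear [327.42594315 322.14857263]
2.4 pos [ 472.2 -189.7  147. ] q [ 0.    0.18 -0.48  0.   -0.91  1.38] F [0.4 0.2 0.3] w 85.2
jaw yaw -100.77 approach [-0.003 -0.    -1.   ] zt [ 0.982 -0.187 -0.003]
shift [   1.6   -5.3 -130. ]
```

View pics/w1.png

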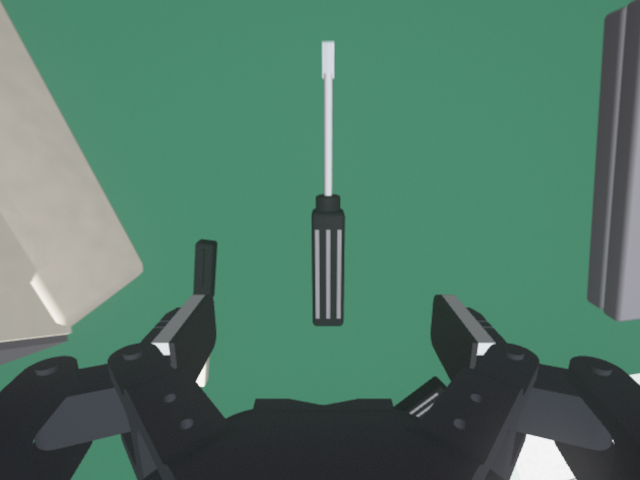

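```bash
python3 -m crank '[{"rx":0,"ry":0,"rz":0,"x":1.6,"y":-5.3,"z":-30,"jaw":0.2},{"rx":0,"ry":0,"rz":0,"x":0,"y":0,"z":-30,"jaw":0.2},{"rx":0,"ry":0,"rz":0,"x":0,"y":0,"z":-30,"jaw":0.2},{"rx":0,"ry":0,"rz":0,"x":0,"y":0,"z":-25,"jaw":0.2},{"rx":0,"ry":0,"rz":0,"x":0,"y":0,"z":-10,"jaw":0.2},{"rx":0,"ry":0,"rz":0,"x":0,"y":0,"z":0,"jaw":0.2}]' 100
python3 st.py 473.8 -195 17
```

```text
clock: 3.15
tool_pos: [0.4756, -0.1945, 0.0235]
orientation: [-1.114, 1.344, -1.346]
ft_force: [-0.1, -0.5, 0.4]
gripper_width: 0.0513
3.15 pos [ 475.6 -194.5   23.5] q [-0.01  0.36 -0.6   0.   -0.61  1.39] F [-0.1 -0.5  0.4] w 51.3
jaw yaw -100.69 approach [ 0.001 -0.    -1.   ] zt [ 0.983 -0.186  0.001]
shift [-1.8 -0.5 -6.5]
```

```bash
python3 -m crank '[{"rx":0,"ry":0,"rz":0,"x":-1.8,"y":-0.5,"z":-5,"jaw":0.2},{"rx":0,"ry":0,"rz":0,"x":0,"y":0,"z":-1,"jaw":-1},{"rx":0,"ry":0,"rz":0,"x":0,"y":0,"z":0,"jaw":-1},{"rx":0,"ry":0,"rz":0,"x":0,"y":0,"z":0,"jaw":-1},{"rx":0,"ry":0,"rz":0,"x":0,"y":0,"z":0,"jaw":-1},{"rx":0,"ry":0,"rz":0,"x":0,"y":0,"z":0,"jaw":-1},{"rx":0,"ry":0,"rz":0,"x":0,"y":0,"z":0,"jaw":-1},{"rx":0,"ry":0,"rz":0,"x":0,"y":0,"z":0,"jaw":-1}]' 100
python3 st.py 473.8 -195 17
```

```text
clock: 4.15
tool_pos: [0.4731, -0.1954, 0.0174]
orientation: [-1.114, 1.345, -1.346]
ft_force: [-1.1, 0.8, 6.8]
gripper_width: 0.0221
4.15 pos [ 473.1 -195.4   17.4] q [-0.01  0.36 -0.61  0.   -0.59  1.39] F [-1.1  0.8  6.8] w 22.1
jaw yaw -100.75 approach [ 0.001 -0.    -1.   ] zt [ 0.982 -0.187  0.001]
shift [ 0.7  0.4 -0.4]
```

```bash
python3 -m crank '[{"rx":0,"ry":0,"rz":0,"x":0,"y":0,"z":20,"jaw":-1},{"rx":0,"ry":0,"rz":0,"x":0,"y":0,"z":45,"jaw":-1},{"rx":0,"ry":0,"rz":0,"x":0,"y":0,"z":60,"jaw":-1},{"rx":0,"ry":0,"rz":0,"x":0,"y":0,"z":60,"jaw":-1},{"rx":0,"ry":0,"rz":0,"x":0,"y":0,"z":45,"jaw":-1},{"rx":0,"ry":0,"rz":0,"x":0,"y":0,"z":20,"jaw":-1}]'
python3 -m crank '[{"rx":0,"ry":0,"rz":5.1,"x":-8,"y":25,"z":0,"jaw":-1},{"rx":0,"ry":0,"rz":5.1,"x":-8,"y":35,"z":0,"jaw":-1},{"rx":0,"ry":0,"rz":5.1,"x":-8,"y":35,"z":0,"jaw":-1},{"rx":0,"ry":0,"rz":5.1,"x":-8,"y":35,"z":0,"jaw":-1},{"rx":-1,"ry":6,"rz":0,"x":-8,"y":30,"z":0,"jaw":-1},{"rx":-1,"ry":5.9,"rz":0,"x":-10,"y":26,"z":0,"jaw":-1},{"rx":0,"ry":0,"rz":0,"x":0,"y":0,"z":0,"jaw":-1}]'
python3 st.py 375 -9.3 205
```

```text
clock: 4.9
tool_pos: [0.4735, -0.1955, 0.2701]
orientation: [-1.111, 1.342, -1.348]
ft_force: [-0.2, -0.1, -1.9]
gripper_width: 0.0218
clock: 5.78
tool_pos: [0.4232, -0.0078, 0.266]
orientation: [-1.451, 1.224, -0.987]
ft_force: [-0.2, -0.6, -1.3]
gripper_width: 0.0219
5.78 pos [423.2  -7.8 266. ] q [ 0.4   0.06 -0.33 -0.05 -1.4   1.35] F [-0.2 -0.6 -1.3] w 21.9
jaw yaw -80.26 approach [-0.208 -0.035 -0.977] zt [ 0.963  0.165 -0.211]
shift [-48.2  -1.5 -61. ]
```

Run:
```python
from h import *
p,d=snap('wrist','w2.png')
c=cam('wrist');s=robot.sense();R=cv2.Rodrigues(s['orientation'])[0]
tip=s['tool_pos']+.1247*R[:,2]+.0064*R[:,1];print('tip',tip,'px',proj('wrist',tip,c))
for n,P in(('slot',[.5058,.01295,.1744]),('slotL',[.5058-.013*.168,.01295+.013*.986,.1744]),('slotR',[.5058+.013*.168,.01295-.013*.986,.1744])):print(n,proj('wrist',P,c))
```

```text
tip [0.54192671 0.0117441  0.23376078] px [317.59566953 -47.13989209]
slot [305.305311    68.40323612]
slotL [279.68239236  68.39540262]
slotR [330.9279293   68.41106954]
```

View pics/w2.png

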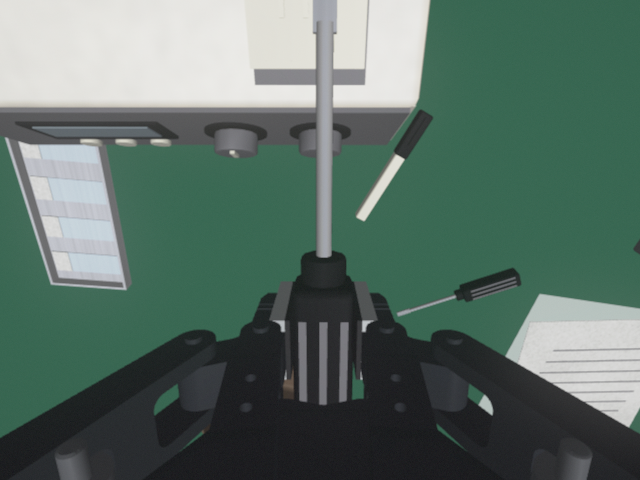

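Run:
```python
from h import *
c=cam('top');d=np.load('top.npy');W=cloud('top',d,c)*1000
u=np.array([.986,.168]);v=np.array([-.168,.986])
def prof(W,lab):
    a=W[...,:2]@u;b=W[...,:2]@v
    print(lab)
    m=(abs(b-(-72.2))<12)&(W[...,2]>120)
    for x in range(440,600,3):
        k=m&(a>=x)&(a<x+3)
        if k.any():print((x,int(np.median(W[...,2][k]))),end=' ')
    print()
    k=(W[...,2]>196)&(W[...,2]<212)&(a<600)&(a>480)&(abs(b+72)<40);print('cap y',np.percentile(b[k],[1,99]),'x',np.percentile(a[k],[1,99]))
    k=(W[...,2]>180)&(W[...,2]<190)&(a<520)&(a>470)&(abs(b+72)<40);print('wall',k.sum(),a[k].mean() if k.any() else '')
print(np.array([505.8,12.95])@u,np.array([505.8,12.95])@v)
prof(W,'top')
ds=np.load('scene.npy');prof(cloud('scene',ds)*1000,'scene')
p,dw=snap('wrist');cw=cam('wrist');prof(cloud('wrist',dw,cw)*1000,'wrist')
```

```text
500.89439999999996 -72.20570000000001
top
(440, 128) (443, 133) (446, 142) (449, 147) (452, 150) (455, 149) (458, 149) (461, 146) (464, 147) (467, 151) (470, 155) (473, 162) (476, 166) (479, 167) (482, 169) (485, 170) (488, 169) (491, 171) (494, 170) (497, 169) (500, 191) (503, 203) (506, 202) (509, 201) (512, 203) (515, 203) (518, 202) (521, 202) (524, 202) (527, 203) (530, 203) (533, 203) (536, 202) (539, 203) (542, 202) (545, 203) (548, 203) (551, 203) (554, 203) (557, 202) (560, 203) (563, 202) (566, 203) (569, 180) (572, 179) (575, 169) (578, 169) (581, 170) (584, 169) (587, 170) (590, 169) (593, 169) (596, 169) (599, 170) 
cap y [-96.730463   -47.81721979] x [501.10136416 566.27702536]
wall 14 500.9435932657295
scene
(449, 149) (452, 147) (455, 151) (458, 150) (461, 149) (464, 150) (476, 166) (479, 168) (482, 169) (485, 172) (488, 171) (500, 202) (503, 204) (506, 203) (509, 203) (512, 203) (515, 204) (518, 204) (521, 204) (524, 204) (527, 205) (530, 204) (533, 204) (536, 203) (539, 204) (542, 204) (545, 204) (548, 204) (551, 203) (554, 204) (557, 203) (560, 204) (563, 203) (566, 192) (569, 183) (572, 180) (575, 173) (578, 171) (581, 170) (584, 169) (587, 171) (590, 170) (593, 170) (596, 171) (599, 171) 
cap y [-98.43493961 -46.80431545] x [502.42396115 568.92736474]
wall 28 511.37458595204055
wrist
(440, 332) (443, 322) (446, 330) (449, 339) (452, 344) (455, 250) (458, 251) (461, 249) (464, 249) (467, 248) (470, 248) (473, 248) (476, 245) (479, 167) (482, 169) (485, 170) (488, 170) (491, 171) (494, 171) (497, 171) (500, 240) (503, 202) (506, 377) (509, 203) (512, 203) (515, 203) (518, 203) (521, 203) (524, 202) 
cap y [-98.03594405 -48.89710354] x [502.28856652 526.81639575]
wall 0
```

```bash
cat > shaft.py <<'E'
from h import *
def shaft():
    p,dw=snap('wrist');c=cam('wrist');s=robot.sense();R=cv2.Rodrigues(s['orientation'])[0]
    W=cloud('wrist',dw,c);T=(W-s['tool_pos'])@R*1000   # tool coords: x jaw, y approach, z forward
    m=(abs(T[...,0])<12)&(abs(T[...,1])<20)&(T[...,2]>30)&(T[...,2]<140)&(dw>0)
    for z in range(30,140,6):
        k=m&(T[...,2]>=z)&(T[...,2]<z+6)
        if k.sum()>5:print(z,k.sum(),'x',T[k][:,0].mean().round(1),np.ptp(T[k][:,0]).round(1),'y',np.percentile(T[k][:,1],[10,50,90]).round(1))
    return s,R
if __name__=='__main__':shaft()
E
python3 shaft.py
```

```text
30 231 x 1.6 5.4 y [3.6 4.5 5.7]
36 235 x 1.7 5.3 y [3.7 4.5 5.6]
42 242 x 1.8 5.7 y [3.5 4.4 5.6]
48 265 x 1.9 5.6 y [3.6 4.5 5.9]
54 266 x 1.9 5.5 y [3.7 4.6 5.7]
60 286 x 1.7 5.8 y [3.6 4.7 6. ]
66 304 x 1.7 5.8 y [3.5 4.6 6.2]
72 306 x 1.7 5.7 y [3.6 4.6 5.9]
78 328 x 1.8 6.0 y [3.6 4.6 6.4]
84 345 x 1.9 5.9 y [3.5 4.7 6.2]
90 351 x 1.9 5.8 y [3.6 4.6 6. ]
96 358 x 1.9 5.7 y [3.5 4.7 6.1]
102 487 x 2.0 8.0 y [4.  5.5 6.7]
108 312 x 2.0 7.9 y [5.2 5.9 6.7]
```

```bash
python3 -m crank '[{"rx":0,"ry":0,"rz":0,"x":-25,"y":0,"z":0,"jaw":-1},{"rx":0,"ry":0,"rz":0,"x":-20,"y":-0.6,"z":-15,"jaw":-1},{"rx":0,"ry":0,"rz":0,"x":0,"y":0,"z":-25,"jaw":-1},{"rx":0,"ry":0,"rz":0,"x":0,"y":0,"z":-10,"jaw":-1},{"rx":0,"ry":0,"rz":0,"x":0,"y":0,"z":0,"jaw":-1},{"rx":0,"ry":0,"rz":0,"x":0,"y":0,"z":0,"jaw":-1}]'
python3 st.py 378.1 -8.4 208.7
```

```text
clock: 6.68
tool_pos: [0.3784, -0.01, 0.2173]
orientation: [-1.448, 1.223, -0.99]
ft_force: [-0.2, 0.3, -1.0]
gripper_width: 0.0221
6.67 pos [378.4 -10.  217.3] q [ 0.44  0.01 -0.49 -0.06 -1.27  1.32] F [-0.2  0.3 -1. ] w 22.1
jaw yaw -80.38 approach [-0.205 -0.034 -0.978] zt [ 0.964  0.164 -0.208]
shift [-0.3  1.6 -8.6]
```

```bash
python3 -m crank '[{"rx":0.67,"ry":-3.9,"rz":0,"x":-2.6,"y":1.4,"z":-10,"jaw":-1},{"rx":0,"ry":0,"rz":0,"x":0,"y":0,"z":-7.5,"jaw":-1},{"rx":0,"ry":0,"rz":0,"x":0,"y":0,"z":0,"jaw":-1},{"rx":0,"ry":0,"rz":0,"x":0,"y":0,"z":0,"jaw":-1}]'
cat > tip.py <<'E'
from h import *
s=robot.sense();R=cv2.Rodrigues(s['orientation'])[0]
t=s['tool_pos']*1000+124.7*R[:,2]+6.5*R[:,1]+1.0*R[:,0]
u=np.array([.986,.168]);v=np.array([-.168,.986])
print('clock',s['clock'],'tip a-501.5=%.1f b+72.6=%.1f z-169.9=%.1f'%(t[:2]@u-501.5,t[:2]@v+72.6,t[2]-169.9),'tilt %.1f yaw %.1f'%(np.degrees(np.arcsin(-R[2,2])),np.degrees(np.arctan2(R[1,2],R[0,2]))),'F',s['ft_force'].round(1),'w',(s['gripper_width']*1000).round(1),'tcp',(s['tool_pos']*1000).round(1))
E
python3 tip.py
```

```text
clock: 7.18
tool_pos: [0.3758, -0.0083, 0.1994]
orientation: [-1.395, 1.179, -1.022]
ft_force: [-0.4, 0.1, -1.8]
gripper_width: 0.0221Traceback (most recent call last):
  File "tip.py", line 5, in <module>
    print('clock',s['clock'],'tip a-501.5=%.1f b+72.6=%.1f z-169.9=%.1f'%(t[:2]@u-501.5,t[:2]@v+72.6,t[2]-169.9),'tilt %.1f yaw %.1f'%(np.degrees(np.arcsin(-R[2,2])),np.degrees(np.arctan2(R[1,2],R[0,2]))),'F',s['ft_force'].round(1),'w',(s['gripper_width']*1000).round(1),'tcp',(s['tool_pos']*1000).round(1))
                                                                                                                                                                                                                                            ^^^^^^^^^^^^^^^^^^^^^^^^^^^^^^^
AttributeError: 'float' object has no attribute 'round'
```

Now I'll touch the deck in small steps to calibrate height.

```bash
sed -i "s/(s\['gripper_width'\]\*1000).round(1)/round(s['gripper_width']*1000,1)/" tip.py; python3 tip.py
for z in 1; do python3 -m crank '[{"rx":0,"ry":0,"rz":0,"x":0,"y":0,"z":-3,"jaw":-1},{"rx":0,"ry":0,"rz":0,"x":0,"y":0,"z":0,"jaw":-1}]' >/dev/null; python3 tip.py; done
python3 -m crank '[{"rx":0,"ry":0,"rz":0,"x":0,"y":0,"z":-1,"jaw":-1},{"rx":0,"ry":0,"rz":0,"x":0,"y":0,"z":0,"jaw":-1}]' >/dev/null; python3 tip.py
python3 -m crank '[{"rx":0,"ry":0,"rz":0,"x":0,"y":0,"z":-1,"jaw":-1},{"rx":0,"ry":0,"rz":0,"x":0,"y":0,"z":0,"jaw":-1}]' >/dev/null; python3 tip.py
```

```text
clock 7.175 tip a-501.5=-9.8 b+72.6=0.2 z-169.9=5.4 tilt 8.1 yaw 9.6 F [-0.4  0.1 -1.8] w 22.1 tcp [375.8  -8.3 199.4]
clock 7.425 tip a-501.5=-10.4 b+72.6=0.1 z-169.9=1.8 tilt 8.2 yaw 9.6 F [ 0.9  0.3 -0.9] w 21.9 tcp [375.3  -8.5 195.8]
clock 7.675 tip a-501.5=-10.4 b+72.6=0.1 z-169.9=1.1 tilt 8.1 yaw 9.6 F [-0.2  0.2 -2.1] w 21.7 tcp [375.3  -8.5 195. ]
clock 7.925 tip a-501.5=-10.3 b+72.6=0.1 z-169.9=0.3 tilt 8.1 yaw 9.6 F [ 0.2 -0.1  1. ] w 21.4 tcp [375.3  -8.5 194.2]
```

```bash
python3 -m crank '[{"rx":0,"ry":0,"rz":0,"x":0,"y":0,"z":1.8,"jaw":-1},{"rx":0,"ry":0,"rz":0,"x":4,"y":0.7,"z":0,"jaw":-1},{"rx":0,"ry":0,"rz":0,"x":4,"y":0.7,"z":0,"jaw":-1},{"rx":0,"ry":0,"rz":0,"x":4,"y":0.7,"z":0,"jaw":-1},{"rx":0,"ry":0,"rz":0,"x":2,"y":0.3,"z":0,"jaw":-1}]' >/dev/null; python3 tip.py
python3 -m crank '[{"rx":0,"ry":0,"rz":0,"x":4,"y":0.7,"z":0,"jaw":-1},{"rx":0,"ry":0,"rz":0,"x":4,"y":0.7,"z":0,"jaw":-1},{"rx":0,"ry":0,"rz":0,"x":0,"y":0,"z":0,"jaw":-1}]' >/dev/null; python3 tip.py
python3 - <<'E'
from h import *
p,d=snap('scene');b=p[200:320,250:410];b=cv2.resize(b,(800,600),interpolation=cv2.INTER_CUBIC);cv2.imwrite('pics/s2.png',b[...,::-1])
E
```

```text
clock 8.55 tip a-501.5=4.1 b+72.6=0.1 z-169.9=1.8 tilt 8.1 yaw 9.6 F [-1.1  1.1 -1.2] w 21.8 tcp [389.5  -6.  195.7]
clock 8.925 tip a-501.5=12.2 b+72.6=0.2 z-169.9=1.9 tilt 8.1 yaw 9.6 F [-0.2  0.6 -0.9] w 22.1 tcp [397.5  -4.6 195.8]
```

View pics/s2.png

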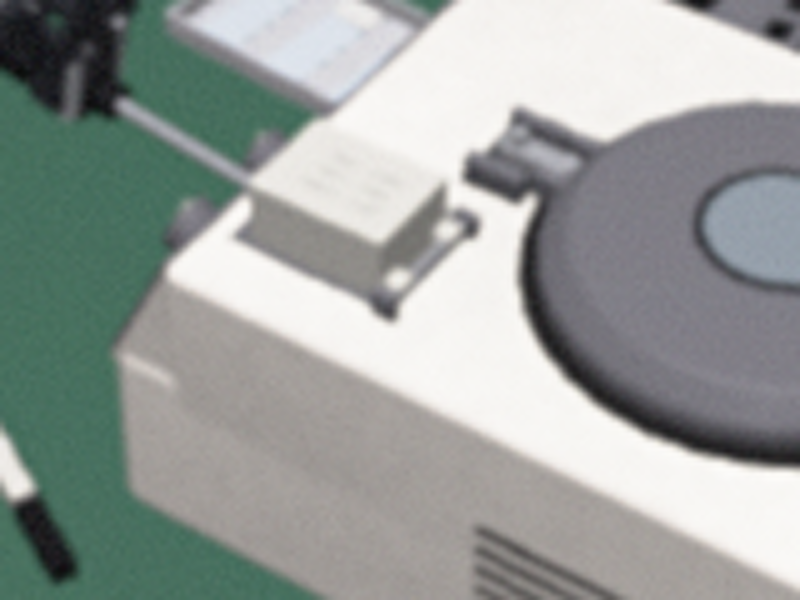

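```bash
python3 -m crank '[{"rx":0,"ry":0,"rz":0,"x":0,"y":0,"z":3,"jaw":-1},{"rx":0,"ry":0,"rz":0,"x":0.5,"y":0.1,"z":6,"jaw":-1},{"rx":0,"ry":0,"rz":0,"x":0.6,"y":0.1,"z":6.5,"jaw":-1},{"rx":0,"ry":0,"rz":0,"x":1.5,"y":0.3,"z":6,"jaw":-1},{"rx":0,"ry":0,"rz":0,"x":1.6,"y":0.3,"z":6,"jaw":-1},{"rx":0,"ry":0,"rz":0,"x":2.6,"y":0.5,"z":6,"jaw":-1},{"rx":0,"ry":0,"rz":0,"x":2.6,"y":0.4,"z":5.5,"jaw":-1}]' >/dev/null; python3 tip.py
python3 - <<'E'
from h import *
p,d=snap('scene');b=p[180:320,230:410];b=cv2.resize(b,(720,560),interpolation=cv2.INTER_CUBIC);cv2.imwrite('pics/s3.png',b[...,::-1])
E
```

```text
clock 9.85 tip a-501.5=21.8 b+72.6=0.3 z-169.9=41.4 tilt 8.1 yaw 9.6 F [ 0.2  0.3 -2.3] w 21.7 tcp [406.9  -2.9 235.3]
```

View pics/s3.png

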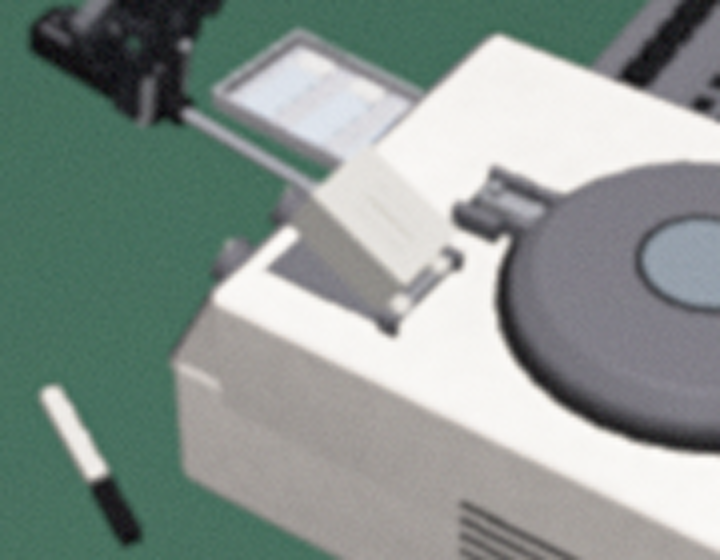

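```bash
python3 -m crank '[{"rx":0,"ry":0,"rz":0,"x":5,"y":0.9,"z":5,"jaw":-1},{"rx":0,"ry":0,"rz":0,"x":5.5,"y":0.9,"z":5.3,"jaw":-1},{"rx":0,"ry":0,"rz":0,"x":4.5,"y":0.8,"z":4.5,"jaw":-1},{"rx":0,"ry":0,"rz":0,"x":4.5,"y":0.8,"z":4.4,"jaw":-1},{"rx":0,"ry":0,"rz":0,"x":5,"y":0.8,"z":3.6,"jaw":-1},{"rx":0,"ry":0,"rz":0,"x":5,"y":0.9,"z":3.5,"jaw":-1},{"rx":0,"ry":0,"rz":0,"x":5,"y":0.9,"z":0,"jaw":-1},{"rx":0,"ry":0,"rz":0,"x":5,"y":0.9,"z":-2,"jaw":-1},{"rx":0,"ry":0,"rz":0,"x":5,"y":0.9,"z":-2,"jaw":-1},{"rx":0,"ry":0,"rz":0,"x":0,"y":0,"z":0,"jaw":-1}]' >/dev/null; python3 tip.py
python3 - <<'E'
from h import *
c=cam('scene');p,d=optics.snapshot('scene');W=cloud('scene',d,c)*1000;W2=cloud('top',optics.snapshot('top')[1])*1000
u=np.array([.986,.168]);v=np.array([-.168,.986])
for W in(W,W2):
    a=W[...,:2]@u-573.5;b=W[...,:2]@v+72.6;z=W[...,2]-178
    m=(abs(b)<22)&(a>-60)&(a<70)&(z>-2)&(z<90)
    for x in range(-60,70,6):
        k=m&(a>=x)&(a<x+6)
        if k.sum()>3:print((x,int(np.percentile(z[k],10)),int(np.percentile(z[k],90))),end=' ')
    print()
E
```

```text
clock 11.15 tip a-501.5=66.9 b+72.6=0.5 z-169.9=62.8 tilt 8.1 yaw 9.6 F [ 0.1  0.5 -0.2] w 21.9 tcp [451.3   4.9 256.8]
(-60, 62, 66) (-54, 17, 65) (-48, 13, 64) (-42, 0, 63) (-36, 0, 65) (-30, 51, 68) (-24, 69, 71) (-18, 72, 74) (-12, 70, 76) (-6, 55, 71) (0, 43, 57) (6, 33, 46) (12, 22, 33) (18, 17, 25) (42, 0, 7) (48, 0, 11) (54, 3, 16) (60, 1, 15) (66, 4, 18)
```

```bash
python3 -m crank '[{"rx":0,"ry":0,"rz":0,"x":5,"y":0.85,"z":-1,"jaw":-1},{"rx":0,"ry":0,"rz":0,"x":5,"y":0.85,"z":-1,"jaw":-1},{"rx":0,"ry":0,"rz":0,"x":5,"y":0.85,"z":-1,"jaw":-1},{"rx":0,"ry":0,"rz":0,"x":5,"y":0.85,"z":-1,"jaw":-1},{"rx":0,"ry":0,"rz":0,"x":5,"y":0.85,"z":0,"jaw":-1},{"rx":0,"ry":0,"rz":0,"x":5,"y":0.85,"z":0,"jaw":-1},{"rx":0,"ry":0,"rz":0,"x":5,"y":0.85,"z":0,"jaw":-1},{"rx":0,"ry":0,"rz":0,"x":4,"y":0.7,"z":0,"jaw":-1},{"rx":0,"ry":0,"rz":0,"x":0,"y":0,"z":0,"jaw":-1}]' >/dev/null; python3 tip.py
python3 - <<'E'
from h import *
p,d=snap('scene');b=p[180:320,230:410];b=cv2.resize(b,(720,560),interpolation=cv2.INTER_CUBIC);cv2.imwrite('pics/s4.png',b[...,::-1])
E
```

```text
clock 12.375 tip a-501.5=106.7 b+72.6=0.5 z-169.9=59.3 tilt 8.1 yaw 9.6 F [ 0.7 -0.4 -1.4] w 21.8 tcp [490.6  11.6 253.2]
```

View pics/s4.png

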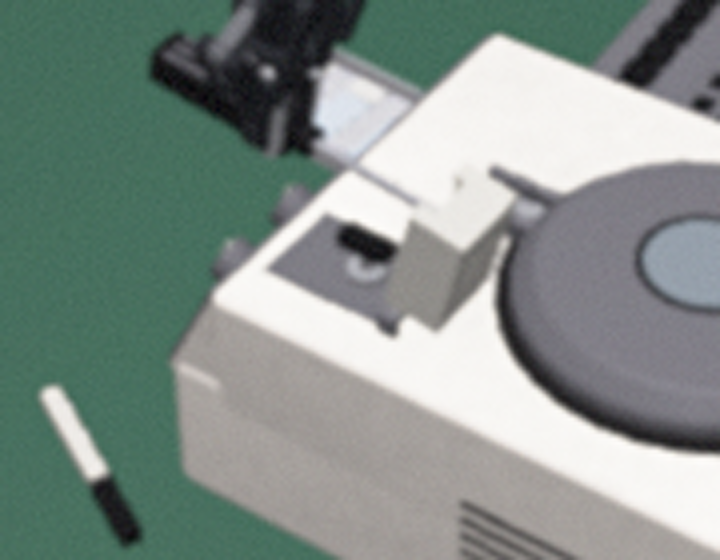

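```bash
python3 -m crank '[{"rx":0,"ry":0,"rz":0,"x":-20,"y":-3.4,"z":0,"jaw":-1},{"rx":0,"ry":0,"rz":0,"x":-30,"y":-5.1,"z":0,"jaw":-1},{"rx":0,"ry":0,"rz":0,"x":-30,"y":-5.1,"z":10,"jaw":-1},{"rx":0.68,"ry":-4,"rz":0,"x":-10,"y":-15,"z":10,"jaw":-1},{"rx":0.68,"ry":-4,"rz":0,"x":5,"y":-30,"z":0,"jaw":-1},{"rx":0,"ry":0,"rz":-4,"x":10,"y":-40,"z":0,"jaw":-1},{"rx":0,"ry":0,"rz":-4,"x":15,"y":-40,"z":0,"jaw":-1},{"rx":0,"ry":0,"rz":-4,"x":15,"y":-40,"z":0,"jaw":-1},{"rx":0,"ry":0,"rz":-4,"x":15,"y":-30,"z":0,"jaw":-1},{"rx":0,"ry":0,"rz":-4.3,"x":10,"y":-10,"z":-20,"jaw":-1},{"rx":0,"ry":0,"rz":0,"x":0,"y":0,"z":-40,"jaw":-1},{"rx":0,"ry":0,"rz":0,"x":0,"y":0,"z":0,"jaw":-1}]' >/dev/null; python3 st.py 473.1 -195.4 17.4; python3 shaft.py|tail -4
```

```text
13.93 pos [ 468.2 -207.   210.8] q [-0.03  0.12 -0.39 -0.   -1.07  1.42] F [ 0.8  0.4 -1.1] w 22.1
jaw yaw -100.7 approach [-0.005  0.001 -1.   ] zt [ 0.983 -0.186 -0.005]
shift [   4.9   11.6 -193.4]
90 350 x 1.6 5.9 y [3.8 4.8 6.2]
96 358 x 1.6 5.8 y [3.6 4.8 6.2]
102 483 x 1.6 8.0 y [4.1 5.6 6.8]
108 347 x 1.7 7.9 y [5.3 6.1 7. ]
```

Driver hasn't slipped in the grip, so I'll lower it to the original spot and let go.

```bash
python3 -m crank '[{"rx":0,"ry":0,"rz":0,"x":5,"y":11.6,"z":-40,"jaw":-1},{"rx":0,"ry":0,"rz":0,"x":0,"y":0,"z":-50,"jaw":-1},{"rx":0,"ry":0,"rz":0,"x":0,"y":0,"z":-50,"jaw":-1},{"rx":0,"ry":0,"rz":0,"x":0,"y":0,"z":-35,"jaw":-1},{"rx":0,"ry":0,"rz":0,"x":0,"y":0,"z":-10,"jaw":-1},{"rx":0,"ry":0,"rz":0,"x":0,"y":0,"z":-5,"jaw":-1},{"rx":0,"ry":0,"rz":0,"x":0,"y":0,"z":0,"jaw":-1},{"rx":0,"ry":0,"rz":0,"x":0,"y":0,"z":0,"jaw":-1}]' >/dev/null; python3 st.py 473.1 -195.4 17.4
```

```text
14.97 pos [ 476.1 -195.6   24.5] q [-0.01  0.36 -0.6  -0.   -0.61  1.39] F [-0.3  0.2 -0.6] w 21.8
jaw yaw -100.64 approach [ 0.003  0.    -1.   ] zt [ 0.983 -0.185  0.002]
shift [-3.   0.2 -7.1]
```

```bash
python3 -m crank '[{"rx":0,"ry":0,"rz":0,"x":0,"y":0,"z":-3.5,"jaw":-1},{"rx":0,"ry":0,"rz":0,"x":0,"y":0,"z":-3,"jaw":-1},{"rx":0,"ry":0,"rz":0,"x":0,"y":0,"z":0,"jaw":-1},{"rx":0,"ry":0,"rz":0,"x":0,"y":0,"z":0,"jaw":-0.2},{"rx":0,"ry":0,"rz":0,"x":0,"y":0,"z":0,"jaw":0},{"rx":0,"ry":0,"rz":0,"x":0,"y":0,"z":0,"jaw":0},{"rx":0,"ry":0,"rz":0,"x":0,"y":0,"z":0,"jaw":0},{"rx":0,"ry":0,"rz":0,"x":0,"y":0,"z":15,"jaw":0},{"rx":0,"ry":0,"rz":0,"x":0,"y":0,"z":35,"jaw":0},{"rx":0,"ry":0,"rz":0,"x":0,"y":0,"z":50,"jaw":0},{"rx":0,"ry":0,"rz":0,"x":0,"y":0,"z":50,"jaw":0}]' ; python3 st.py
```

```text
clock: 16.35
tool_pos: [0.4749, -0.1956, 0.1693]
orientation: [-1.115, 1.344, -1.345]
ft_force: [0.9, -0.0, -0.7]
gripper_width: 0.0429
16.35 pos [ 474.9 -195.6  169.3] q [-0.01  0.16 -0.45 -0.   -0.96  1.39] F [ 0.9 -0.  -0.7] w 42.9
jaw yaw -100.65 approach [ 0.001  0.    -1.   ] zt [ 0.983 -0.185  0.001]
```

Run:
```python
from h import *
p,d=snap('top','t2.png');c=cam('top');u=np.array([.986,.168]);v=np.array([-.168,.986])
P=np.array([576.8,25,0]);
W=cloud('top',d,c)*1000;a=W[...,:2]@u-573.5;b=W[...,:2]@v+72.6;z=W[...,2]-169.9
m=(a>-75)&(a<-8)&(abs(b)<22)&(z>15)&(z<40);q=np.c_[a[m],b[m],z[m]];print('bar',m.sum(),np.percentile(q,[2,50,98],axis=0).round(1))
# colour: dark pixels cast onto bar top plane z=.198
uv=np.array([proj('top',np.r_[(573.5-34)*u+(-72.6)*v,197.9]/1000,c)]);print(uv)
x0,y0=(uv[0]-22).astype(int);s=p[y0:y0+44,x0:x0+44].max(2)
vv,uu=np.nonzero(s<45);r=np.array([ray('top',i+x0,j+y0,.1979,c)[:2]*1000 for i,j in zip(uu,vv)])
A=np.c_[r@u-573.5,r@v+72.6];k=(abs(A[:,1])<20)&(A[:,0]<-8);A=A[k];print('dark',len(A),A.mean(0),np.percentile(A,[3,97],axis=0).round(1))
mm=(a>2)&(a<75)&(abs(b)<22)&(z>20)&(z<110)
for x in range(0,80,6):
    k=mm&(a>=x)&(a<x+6)
    if k.sum()>3:print((x,int(np.percentile(z[k],90))),end=' ')
g=cv2.resize(np.hstack([p[150:290,270:430]]),(800,700)[:2],interpolation=cv2.INTER_CUBIC)[:600];cv2.imwrite('pics/t2c.png',g[...,::-1])
```

```text
Traceback (most recent call last):
IndexError: index -1 is out of bounds for axis 0 with size 0
```

```bash
python3 -m crank '[{"rx":0,"ry":0,"rz":0,"x":0,"y":0,"z":50,"jaw":0},{"rx":0,"ry":0,"rz":0,"x":0,"y":10,"z":55,"jaw":0},{"rx":0,"ry":0,"rz":4,"x":13,"y":40,"z":20,"jaw":0},{"rx":0,"ry":0,"rz":4,"x":13,"y":42,"z":0,"jaw":0},{"rx":0,"ry":0,"rz":4,"x":13,"y":42,"z":0,"jaw":0},{"rx":0,"ry":0,"rz":4,"x":13,"y":42,"z":0,"jaw":0},{"rx":0,"ry":0,"rz":4.3,"x":13,"y":38,"z":0,"jaw":0},{"rx":0.67,"ry":-4,"rz":0,"x":0,"y":0,"z":0,"jaw":0},{"rx":0.67,"ry":-4,"rz":0,"x":0,"y":0,"z":0,"jaw":0},{"rx":0,"ry":0,"rz":0,"x":0,"y":0,"z":0,"jaw":0}]' >/dev/null; python3 st.py 541.2 18.5 195
python3 - <<'E'
from h import *
p,d=snap('wrist','w3.png');c=cam('wrist');u=np.array([.986,.168]);v=np.array([-.168,.986])
W=cloud('wrist',d,c)*1000;a=W[...,:2]@u-573.5;b=W[...,:2]@v+72.6;z=W[...,2]-169.9
m=(a>-75)&(a<-8)&(abs(b)<22)&(z>15)&(z<40);q=np.c_[a[m],b[m],z[m]];print('bar',m.sum(),np.percentile(q,[2,50,98],axis=0).round(1) if m.sum() else '')
print(proj('wrist',np.r_[(573.5-34)*u-72.6*v,197.9]/1000,c))
E
```

```text
17.65 pos [539.   18.3 292.8] q [ 0.42  0.02 -0.33  0.04 -1.08  1.3 ] F [0.6 0.3 0.4] w 42.6
jaw yaw -80.32 approach [ 0.141  0.024 -0.99 ] zt [0.976 0.166 0.143]
shift [  2.2   0.2 -97.8]
bar 999 [[-47.2  -6.9  23.8]
 [-31.8  -0.3  27. ]
 [-16.9   6.2  28.5]]
[320.5330105  261.50134308]
```

View pics/w3.png

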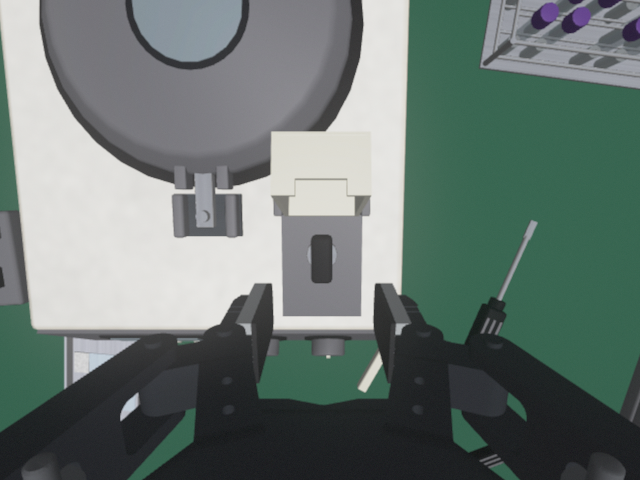

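```bash
python3 -m crank '[{"rx":0,"ry":0,"rz":0,"x":3,"y":0.3,"z":-30,"jaw":-0.2},{"rx":0,"ry":0,"rz":0,"x":0,"y":0,"z":-30,"jaw":-0.2},{"rx":0,"ry":0,"rz":0,"x":0,"y":0,"z":-15,"jaw":-0.2},{"rx":0,"ry":0,"rz":0,"x":0,"y":0,"z":0,"jaw":-0.2}]' >/dev/null; python3 st.py 542.2 18.6 196
```

```text
18.2 pos [543.   18.5 216. ] q [ 0.42  0.08 -0.44  0.04 -0.91  1.29] F [ 1.2 -0.2 -0.2] w 34.3
jaw yaw -80.37 approach [ 0.137  0.023 -0.99 ] zt [0.976 0.166 0.139]
shift [ -0.8   0.1 -20. ]
```

```bash
python3 -m crank '[{"rx":0,"ry":0,"rz":0,"x":-0.8,"y":0.1,"z":-8,"jaw":-0.2},{"rx":0,"ry":0,"rz":0,"x":0,"y":0,"z":-8,"jaw":-0.2},{"rx":0,"ry":0,"rz":0,"x":0,"y":0,"z":-4,"jaw":-0.2},{"rx":0,"ry":0,"rz":0,"x":0,"y":0,"z":0,"jaw":-0.2}]' >/dev/null; python3 st.py 542.2 18.6 196
python3 -m crank '[{"rx":0,"ry":0,"rz":0,"x":0,"y":0,"z":0,"jaw":-0.6},{"rx":0,"ry":0,"rz":0,"x":0,"y":0,"z":0,"jaw":-1},{"rx":0,"ry":0,"rz":0,"x":0,"y":0,"z":0,"jaw":-1},{"rx":0,"ry":0,"rz":0,"x":0,"y":0,"z":0,"jaw":-1},{"rx":0,"ry":0,"rz":0,"x":0,"y":0,"z":0,"jaw":-1},{"rx":0,"ry":0,"rz":0,"x":0,"y":0,"z":0,"jaw":-1}]' 70 >/dev/null; python3 st.py 542.2 18.6 196
```

```text
18.7 pos [542.2  18.8 196.5] q [ 0.42  0.1  -0.48  0.05 -0.86  1.29] F [ 0.1 -0.9 -0.1] w 34.1
jaw yaw -80.35 approach [ 0.139  0.024 -0.99 ] zt [0.976 0.166 0.141]
shift [-0.  -0.2 -0.5]
19.45 pos [542.4  19.8 197.3] q [ 0.42  0.1  -0.48  0.05 -0.86  1.29] F [-4.2  6.4  3.3] w 12.0
jaw yaw -80.33 approach [ 0.14   0.025 -0.99 ] zt [0.976 0.166 0.142]
shift [-0.2 -1.2 -1.3]
```

```bash
python3 -m crank '[{"rx":0,"ry":0,"rz":0,"x":0,"y":0.8,"z":3,"jaw":-1},{"rx":0,"ry":0,"rz":0,"x":0,"y":0,"z":3,"jaw":-1},{"rx":0,"ry":0,"rz":0,"x":0,"y":0,"z":4,"jaw":-1},{"rx":0,"ry":0,"rz":0,"x":0,"y":0,"z":0,"jaw":-1},{"rx":0,"ry":0,"rz":0,"x":0,"y":0,"z":0,"jaw":-1}]' >/dev/null; python3 st.py
python3 -m crank '[{"rx":0,"ry":0,"rz":0,"x":0,"y":0,"z":3,"jaw":-1},{"rx":0,"ry":0,"rz":0,"x":0,"y":0,"z":3,"jaw":-1},{"rx":0,"ry":0,"rz":0,"x":0,"y":0,"z":3,"jaw":-1},{"rx":0,"ry":0,"rz":0,"x":0,"y":0,"z":0,"jaw":-1},{"rx":0,"ry":0,"rz":0,"x":0,"y":0,"z":0,"jaw":-1}]' >/dev/null; python3 st.py
```

```text
20.07 pos [542.3  19.9 206.5] q [ 0.42  0.09 -0.46  0.05 -0.88  1.29] F [ 2.7  4.5 -7. ] w 12.0
jaw yaw -80.36 approach [ 0.139  0.024 -0.99 ] zt [0.976 0.166 0.141]
20.7 pos [542.3  19.9 215.2] q [ 0.42  0.08 -0.45  0.04 -0.9   1.29] F [ 3.1  3.4 -8.3] w 11.8
jaw yaw -80.36 approach [ 0.139  0.024 -0.99 ] zt [0.976 0.166 0.141]
```

```bash
python3 -m crank '[{"rx":0,"ry":0,"rz":0,"x":0,"y":0,"z":2,"jaw":-1},{"rx":0,"ry":0,"rz":0,"x":0,"y":0,"z":1.8,"jaw":-1},{"rx":0,"ry":0,"rz":0,"x":0,"y":0,"z":0,"jaw":-1},{"rx":0,"ry":0,"rz":0,"x":0,"y":0,"z":0,"jaw":-1},{"rx":0,"ry":0,"rz":0,"x":0,"y":0,"z":0,"jaw":-1}]' >/dev/null; python3 st.py
python3 - <<'E'
from h import *
u=np.array([.986,.168]);v=np.array([-.168,.986])
F=[]
for i in range(6):
    p,d=optics.snapshot('scene');s=robot.sense();F.append(s['ft_force'][2])
print('Fz mean',np.mean(F),s['tool_pos'])
c=cam('scene');q=proj('scene',np.r_[(573.5-34)*u-72.6*v,185]/1000,c);print(q)
x,y=q.astype(int);b=p[y-45:y+45,x-60:x+60];cv2.imwrite('pics/s5.png',cv2.resize(b,(800,600),interpolation=cv2.INTER_CUBIC)[...,::-1])
pw,dw=snap('wrist');W=cloud('wrist',dw)*1000;a=W[...,:2]@u-573.5;b=W[...,:2]@v+72.6;z=W[...,2]-169.9
for x in range(-60,-8,5):
    m=(a>x)&(a<x+5)&(abs(b)<4)&(dw>0)
    if m.sum()>3:print(x,m.sum(),np.percentile(z[m],[10,50,90]).round(1))
E
```

```text
21.32 pos [542.3  19.9 218.8] q [ 0.42  0.08 -0.44  0.04 -0.91  1.29] F [  4.5   3.9 -10.5] w 12.1
jaw yaw -80.36 approach [ 0.139  0.024 -0.99 ] zt [0.976 0.166 0.141]
Fz mean -10.064207469402263 [0.54228258 0.01986963 0.21884098]
[321.06939465 243.35356858]
-50 151 [47.6 48.5 49.4]
-45 246 [48.2 48.8 49.6]
-40 676 [ 48.5 125.2 128.2]
-35 2992 [109.5 119.5 126.9]
-30 249 [48.  48.7 49.6]
-25 423 [ 0.5 48.3 49.5]
-20 369 [-0.  44.6 48.6]
-15 144 [-0.4  0.4  1.2]
-10 90 [-0.7  0.5  1.3]
```

View pics/s5.png

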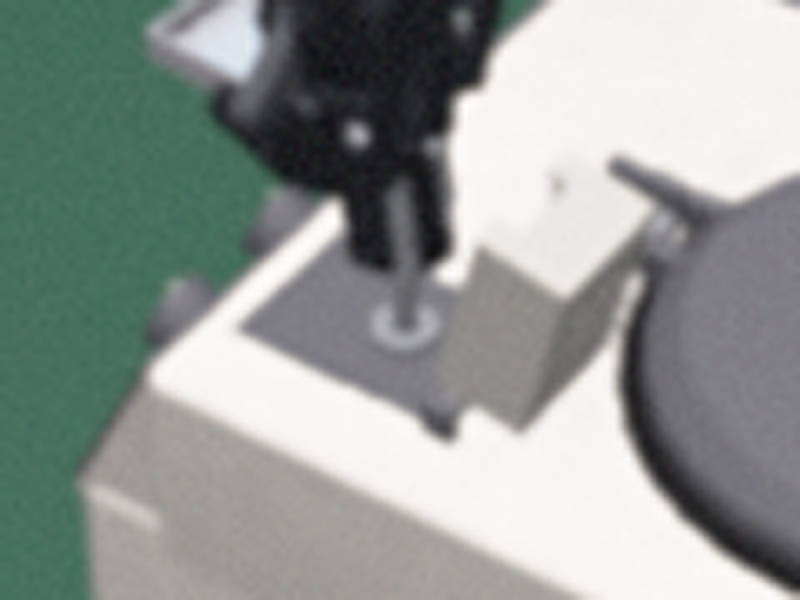

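Three checks agree on about 22 mm of travel: the TCP rise (21.5–22 mm), the bar-top depth (27.0 → 48.6 mm) and the spring force (10.1 N). The picture shows the cap swung back, the stem raised through the collar and the gripper holding the handle.

Run:
```python
from workcell import finish_job
print(finish_job())
```

```text
the job is handed in; nothing more can be done
None
```

I finished the job and handed it in at about 22 s of the 72 s allowed. No verdict came back.

**What I did:** I levered the cap up with the larger screwdriver's blade in the pry slot and pushed it back to about 1.8 rad. I laid the screwdriver back where I had picked it up and let go. Then I gripped the release handle, pulled it straight up, and held it there at 70 N grip.

**Release travel:** it is at about 22 mm, where the mark is. The checks agreed:

| Check | Reading |
|---|---|
| Rise of the tool (TCP) | 21.5–22.3 mm |
| Rise of the handle's top, by wrist-camera depth | 21.6 mm |
| Mean upward pull against the spring | 10.1 N (about 10 N expected at the mark) |

**Other checks:**
- **Cap:** the last scene picture shows it standing open. The 1.8 rad comes from the blade's position at the end of the push.
- **Screwdriver:** it lay free on the bench in the wrist picture taken before I gripped the handle.
- **Other items:** none were touched, as far as I could see. I did not measure their positions again at the end.

**Failed or unconfirmed:**
- A top-camera measurement of the handle failed, probably because the arm blocked the view. I used the wrist camera instead.
- I could not make out the ring on the stem in the last scene picture, so the mark rests on the three readings above.
- There was a sideways force of about 4 N on the grip, because it was about 1 mm off centre.

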